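# Put the price plate back on its spindle

## Robot

A 6-joint arm with a two-finger parallel gripper is mounted at the origin on the work surface. World frame = base frame: x ahead of the robot, y to its left, z up, the work surface at z = 0. Lengths are in m, angles in degrees, forces in N, time in s.
With the tool pointing down it reaches from about 0.325 to 0.775 m from the base axis. Payload 5.5 kg.
Tool frame: the origin (TCP) lies at the centre of the arm's flange, where the gripper is bolted on; the fingertips stand 182 mm ahead of it and the grasp point (between the pads) lies 163 mm ahead of it; z points along the fingers, y is the line along which they close (so a half turn about z gives the same grasp; the last joint's range is limited). The gripper opens to 88 mm and grips with 3 to 60 N. Pads are 20 mm wide; open, the fingers measure 115 mm over their backs; the gripper's body (75 mm by 178 mm) begins 61 mm behind the grasp point.
Start: joints at [62.527, 5.22, 70.514, -0, 104.267, -3.249], TCP at [0.246, 0.547, 0.405] pointing down, gripper open.
Joint ranges: [-164.24, 164.24], [-49.07, 125.15], [9.68, 141.18], [-86.29, 266.29], [3.28, 154.24], [-151.56, 151.56]. Speed limits (degrees/s): [147.25, 147.25, 172.46, 180, 180, 180].

## Interface

Orientations are given as [roll, pitch, yaw] about the fixed x, y, z axes, in that order (R = Rz(yaw) Ry(pitch) Rx(roll)).
In Python, from station import r gives the robot as it stands. The module is installed in compiled form; this text tells all that it offers. Calls block until the motion is done:
- r.reach(position, orientation): joint-space move of the TCP to a pose.
- r.servo_line(position, rotation=None, speed=0.15): straight line of the TCP; rotation=None keeps the orientation; speed is the mean speed in m/s.
- r.move_joints(angles): joint-space move.
- r.let_go() and r.grab(squeeze=None): open the fingers fully, or close them until they stop; squeeze is the grip in N (None keeps the last).
- r.wait(seconds).
- r.inverse_kinematics(position, orientation): joint angles nearest the present ones, or None.
- r.sense(): the state.
- r.snapshot(name): name is "scene" or "top"; returns a dict with "frame" (384x512x3 uint8, red, green, blue), "fx", "fy", "cx", "cy" (pixels), "R" (3x3) and "t" (3): a world point X has camera coordinates R X + t. Camera axes: x right, y down, z forward; pixel columns grow to the right and rows downward; lengths in m; the calibration is good to about 2 mm. A picture is of the moment at which its call begins. There is no depth.
A pose or a line that the arm cannot do raises r.IKError and nothing moves.
- r.hand_in(): hands the job in; it is judged then, once.
The state is a dict: "clock": time; "joints": joint angles; "joint_vel": joint speeds; "joint_torque": joint torques, N m; "tcp_pos": TCP position; "orientation": TCP orientation; "contact_force": force on the tool from outside, world axes, zero at the start; "torque": the same for the moment, N m; "opening": finger opening in m; "gripper_force": force on a finger pad.
Only numpy, scipy, OpenCV 4.12 (cv2) and the standard library are available. Lean on these libraries where they do the work, as an engineer would, in place of code of your own. Each camera call takes 0.05 s, during which the arm holds its last target. There are 200 camera calls.

## Task

The blank price plate lies flat on the plywood step, too thin to pick up there. Press on it lightly from above and slide it forward until its front end sticks out well past the step's front edge while it still lies flat on the step; then grip the overhanging end by its two long sides, carry the plate to the round stand and lower it over the pin through its hole, letting go only when it lies flat on the stand's base. Never press hard on the plate, the step or the stand, do not let the plate fall, and leave the jar, the tape roll and the bottle where they are.

Things in the scene. Friction and masses are not known exactly. Their poses are not given: they have to be found in the camera images.
- plate: thin stiff white sheet metal, 150 long (x) x 56 wide (y) x 3 mm thick (z), about 90 g; a 17 mm round hole on its centre line, towards +x. Starts flat on the step, +x end 2 to 7 mm from the back board. Origin: centre of its underside. Pressed with some 10 to 14 N from above it can be dragged along. Contact is rigid: touch it at under 10 mm/s, a knock or push over 25 N bends it.
- plate_hole (a point): centre of the plate's hole, at its underside; 53 mm along the plate's +x from its origin
- plate_front (a point): middle of the plate's front end (the end without the hole), at its underside; 75 mm along the plate's -x from its origin; at the start about 25 mm behind the step's front edge
- step: fixed plywood display step, flat top 180 (x) x 280 mm (y), 90 mm above the table, open below at the front. A back board stands along the rear (+x) side, its face 90 mm from the origin, rising 22 mm above the top. Origin: on the table under the middle of the top; -x is towards the front edge.
- step_edge (a point): middle of the step's straight front edge, at the level of the top; the edge runs along the step's y, and the space in front of it (the step's -x) is free down to the table
- stand: fixed round wooden stand: base 150 mm across, 36 mm high, flat on top, with an upright steel pin 10 mm across in its middle whose tapered tip is 81 mm above the table. Origin: centre of its underside.
- stand_seat (a point): foot of the pin: centre of the base's top face, where the plate's hole must come to lie
- jar: bystander: small amber glass jar, 42 mm across, 65 mm high, standing on the step beside the plate (towards the step's +y, near the back board). Origin: centre of its underside.
- tape: bystander: cardboard tape roll lying on the table, 58 mm across, 24 mm high. Origin: centre of its underside.
- oil: bystander: amber oil bottle with a label, 60 mm across, 160 mm high, standing on the table beyond the work. Origin: centre of its underside.
Not all that is in view belongs to the job. Leave any black or red look-alike of the stand alone. Of the things shaped like the plate, the white one is meant.

How it is judged (in metres and radians):
On the way, in this order (a step that is already met when the one before it is completed fails the run):
1. the plate lies flat on the step with its front end at least 30 mm past the front edge (x of plate_front in the frame of step below -0.12 m and z of plate_front in the frame of step between 0.085 and 0.094 m and contact force between plate and step above 0.1 N and angle between plate's own z axis and vertical below 0.06 rad), for 0.2 s.
2. the plate is lifted clear of the step, held by the fingers (height (world z) of plate above 0.1 m and contact force between the fingers and plate above 1 N and contact force between plate and step below 0.01 N), for 0.2 s.
At the end, for the whole second after the job is handed in: The pin stands through the plate's hole (hole centre within 6 mm of the pin's axis), the plate lies flat on the stand's base (within 4 mm of it, tilted less than 0.05 rad), at rest and released (horizontal distance between plate_hole and stand_seat below 0.006 m and z of plate_hole in the frame of stand below 0.04 m and angle between plate's own z axis and vertical below 0.05 rad and linear speed of plate below 0.02 m/s and contact force between the fingers and plate below 0.01 N); the robot touches nothing.
It fails at once if the plate is pressed on the step with more than 25 N (contact force between plate and step above 25 N).
It fails at once if the fingers press on the step with more than 25 N, or the plate is pressed on the stand with more than 25 N (contact force between the fingers and step above 25 N or contact force between plate and stand above 25 N).
It fails at once if the plate is let go above the stand more than 10 mm before it is down (horizontal distance between plate_hole and stand_seat below 0.05 m and z of plate_hole in the frame of stand above 0.046 m and contact force between the fingers and plate below 0.01 N).
It fails at once if the plate falls off the step (height (world z) of plate below 0.025 m).
It fails at once if the jar, the tape roll or the bottle is moved more than 20 mm (distance of any of jar, tape, oil from where it was at the start of the episode above 0.02 m).
It also fails if it takes over 72 s, if anything falls off the work surface, if the arm or the gripper's body presses on something with over 40 N, if the wrist force passes 120 N, or if a joint passes its speed limit or range.

## Working session

There is one attempt and no reset: what is moved stays moved. The work goes in short steps, each a Python script; the robot and the scene stay as the last script left them, time stands still between calls to the robot, and variables do not carry over. Pictures are saved under pics/ and viewed, at most 10 in all, crops included, and the job is handed in when it is done.

```bash
mkdir -p pics; python3 - <<'E'
from station import r
import cv2,numpy as np,pickle
for n in("scene","top"):
    s=r.snapshot(n); cv2.imwrite(f"pics/{n}0.png",s["frame"][:,:,::-1]); pickle.dump(s,open(f"{n}0.pkl","wb"))
    print(n,s["fx"],s["cx"],s["cy"],np.round(s["R"],3).tolist(),np.round(s["t"],3))
q=r.sense();print(q)
E
```

```text
scene 398.83155735766013 255.00817734735355 192.74743423952873 [[-0.235, 0.972, -0.005], [0.602, 0.141, -0.786], [-0.764, -0.188, -0.618]] [ 0.187 -0.306  1.635]
top 419.1341208782326 252.47162881239274 189.06837004627113 [[0.021, -1.0, -0.014], [-0.981, -0.018, -0.194], [0.193, 0.017, -0.981]] [-0.023  0.611  0.998]
{'clock': 0.1, 'joints': array([ 6.25288449e+01,  5.25906406e+00,  7.05727257e+01,  1.35980249e-03,
        1.04265914e+02, -3.24885088e+00]), 'joint_vel': array([-0.03376974, -0.07999957, -0.21149154,  0.02949563, -0.00098429,
        0.03685342]), 'joint_torque': array([ 2.58410975e-03, -4.47854984e+01, -4.07571065e+01,  7.00620585e-02,
        2.84795609e-02, -9.83430391e-05]), 'tcp_pos': array([0.24619457, 0.54723003, 0.40363908]), 'orientation': array([-1.79902528e+02, -6.85343592e-03,  1.55778024e+02]), 'contact_force': array([ 0.01037675, -0.50690353, -0.24289186]), 'torque': array([ 0.0297631 ,  0.00332685, -0.01477269]), 'gripper_force': 0.0, 'opening': 0.08778731742875837}
```

View pics/scene0.png

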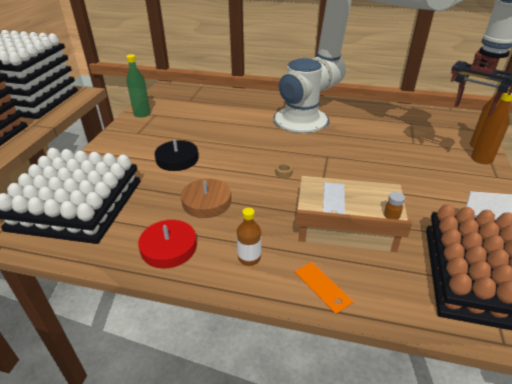

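View pics/top0.png

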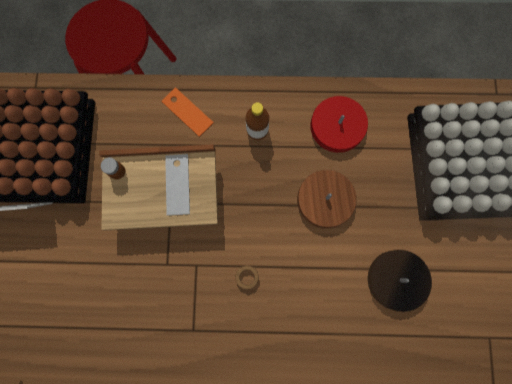

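The images show the white plate in top view at about (177,187), with its hole at (177,162). The step spans (102–217, 157–229), with its front edge at row ~228. The wooden stand is at (327,198) with its pin at ~(328,200), the jar at (113,168), the tape at (247,279) and the bottle at (257,120). The red and black discs and the orange plate are decoys.

```bash
cat > h.py <<'E'
import numpy as np,cv2,pickle
def ray(s,uv,z):
    uv=np.atleast_2d(np.asarray(uv,float)); d=np.c_[(uv[:,0]-s["cx"])/s["fx"],(uv[:,1]-s["cy"])/s["fy"],np.ones(len(uv))]
    R=np.array(s["R"]);c=-R.T@np.array(s["t"]);d=d@R
    return c+d*((z-c[2])/d[:,2])[:,None]
def proj(s,X):
    p=np.atleast_2d(X)@np.array(s["R"]).T+np.array(s["t"])
    return np.c_[s["fx"]*p[:,0]/p[:,2]+s["cx"],s["fy"]*p[:,1]/p[:,2]+s["cy"]]
def mask(s,roi,f):
    h=cv2.cvtColor(s["frame"],cv2.COLOR_RGB2HSV).astype(int); m=np.zeros(h.shape[:2],np.uint8)
    x0,y0,x1,y1=roi; m[y0:y1,x0:x1]=f(h[y0:y1,x0:x1])*255
    return m
def big(m):
    c,_=cv2.findContours(m,cv2.RETR_EXTERNAL,cv2.CHAIN_APPROX_NONE); return max(c,key=cv2.contourArea)[:,0]
def plate_m(s,roi): return mask(s,roi,lambda h:(h[...,1]<45)&(h[...,2]>120))
def rect(P): # min-area rectangle of world points, mm
    return cv2.minAreaRect((P[:,:2]*1000).astype(np.float32))
E
python3 - <<'E'
from h import *
T=pickle.load(open("top0.pkl","rb"));S=pickle.load(open("scene0.pkl","rb"))
for n,s,pts in(("top",T,[(177,187),(150,200),(327,215),(328,200),(300,240)]),("scene",S,[(333,195),(370,190),(205,205),(206,185),(250,200)])):
    h=cv2.cvtColor(s["frame"],cv2.COLOR_RGB2HSV)
    print(n,[h[y,x].tolist() for x,y in pts])
for n,s,roi in(("top",T,(150,140,205,226)),("scene",S,(305,175,360,222))):
    m=plate_m(s,roi);c=big(m);print(n,"plate",rect(ray(s,c,.093)),len(c),c.min(0),c.max(0))
f=lambda s,roi:big(mask(s,roi,lambda h:(h[...,2]>120)))
c=f(T,(90,150,225,240));print("step top",rect(ray(T,c,.09)))
c=f(S,(285,165,420,225));print("step scene",rect(ray(S,c,.09)))
a=np.hstack([cv2.resize(T["frame"][145:240,95:225],None,fx=4,fy=4,interpolation=2),cv2.resize(T["frame"][163:236,290:365],(280,380),fx=4,fy=4,interpolation=2)])
b=np.hstack([cv2.resize(S["frame"][165:230,290:410],None,fx=3,fy=3,interpolation=2),cv2.resize(S["frame"][165:230,170:240],None,fx=3,fy=3,interpolation=2)])
o=np.zeros((a.shape[0]+b.shape[0],max(a.shape[1],b.shape[1]),3),np.uint8);o[:a.shape[0],:a.shape[1]]=a;o[a.shape[0]:,:b.shape[1]]=b
cv2.imwrite("pics/z1.png",o[:,:,::-1]);print(o.shape)
E
```

```text
top [[60, 2, 159], [17, 104, 145], [11, 158, 103], [12, 148, 67], [13, 138, 116]]
scene [[109, 10, 207], [18, 101, 217], [13, 159, 156], [9, 50, 133], [15, 131, 152]]
top plate ((610.8278198242188, 173.71090698242188), (143.51071166992188, 56.094295501708984), 4.798608303070068) 154 [165 157] [189 214]
scene plate ((607.5591430664062, 173.9393310546875), (129.86256408691406, 56.01327896118164), 3.6284518241882324) 97 [323 182] [344 213]
step top ((598.642578125, 220.48373413085938), (178.5968475341797, 283.2890930175781), 4.213310241699219)
step scene ((565.3667602539062, 238.33676147460938), (263.02288818359375, 417.7978820800781), 13.12013053894043)
(575, 800, 3)
```

View pics/z1.png

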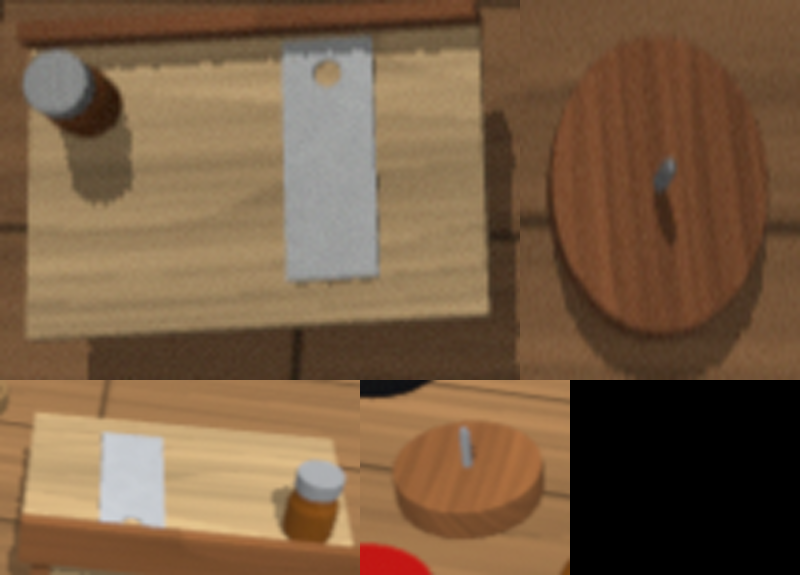

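The zoom shows the plate front at row ~214, its hole clearly visible, and its back end lying in shadow. The stand's pin foot is at about (327.5,199) in top view and (205,194) in the scene view.

```bash
python3 - <<'E'
from h import *
T=pickle.load(open("top0.pkl","rb"));S=pickle.load(open("scene0.pkl","rb"))
m=mask(T,(150,148,205,226),lambda h:(h[...,1]<60)&(h[...,2]>70))
c=big(m);(cx,cy),(w,h),a=rect(ray(T,c,.093));print("plate",cx,cy,w,h,a)
# hole
m2=np.zeros_like(m);cv2.drawContours(m2,[c.reshape(-1,1,2)],-1,255,-1);hm=m2&~m
n,l,st,ce=cv2.connectedComponentsWithStats(hm);i=1+st[1:,4].argmax();print("hole",st[i],ray(T,ce[i],.0905))
# hole by gray centroid in scene not used (occluded). step front edge: per-column last bright row
V=cv2.cvtColor(T["frame"],cv2.COLOR_RGB2GRAY).astype(float);P=[]
for x in range(108,212):
    g=np.diff(V[215:240,x]);k=g.argmin();k0=max(k-2,0);w=-np.minimum(g[k0:k+3],0);P.append((x,215+(w*np.arange(k0,k0+len(w))).sum()/w.sum()+.5))
W=ray(T,P,.09)
vx,vy,x0,y0=cv2.fitLine((W[:,:2]).astype(np.float32),cv2.DIST_HUBER,0,1e-4,1e-4).ravel();print("edge",x0,y0,"yaw",np.degrees(np.arctan2(-vx,vy)),"x at y=.1737",x0+(.1737-y0)*vx/vy)
# side edges at two rows
for rw in(180,200,215):
    for a,b in((92,112),(205,228)):
        g=np.abs(np.diff(V[rw,a:b]));print(rw,a+g.argmax()+.5,ray(T,(a+g.argmax()+.5,rw),.09)[0,:2])
# pin
for n,s,roi,th in(("top",T,(318,185,340,206),110),("scene",S,(198,174,214,200),70)):
    m=mask(s,roi,lambda h:(h[...,1]<th)&(h[...,2]>60));c=big(m);q=c[c[:,1].argmax()],c[c[:,1].argmin()]
    print(n,"pin",len(c),q,"foot",ray(s,c[c[:,1]==c[:,1].max()].mean(0),.036),"tip",ray(s,c[c[:,1]==c[:,1].min()].mean(0),.081))
# disc by Lab a
for n,s,roi in(("top",T,(285,160,368,240)),("scene",S,(175,172,238,222))):
    L=cv2.cvtColor(s["frame"],cv2.COLOR_RGB2LAB)[:,:,1];x0,y0,x1,y1=roi;m=np.zeros_like(L)
    t,b=cv2.threshold(L[y0:y1,x0:x1].copy(),0,255,cv2.THRESH_OTSU);m[y0:y1,x0:x1]=cv2.medianBlur(b,5);c=cv2.convexHull(big(m))[:,0]
    print(n,"disc",t,cv2.minEnclosingCircle((ray(s,c,.036)[:,:2]*1000).astype(np.float32)),rect(ray(s,c,.036)))
# bystanders rough
print("tape",ray(T,(247,279),.02),"oil",ray(T,(257,108),.16),"jar top",ray(T,(109,166),.155))
E
```

```text
plate 614.3085327148438 174.00392150878906 151.988525390625 57.11985397338867 4.7119059562683105
hole [174 160   6   7  31] [[0.66799718 0.1787043  0.0905    ]]
edge 0.50958747 0.21390654 yaw -175.69962 x at y=.1737 0.51261085
180 110.5 [0.62169116 0.33976317]
180 215.5 [0.62642515 0.08006666]
200 101.5 [0.57124152 0.35752849]
200 216.5 [0.57656907 0.07571114]
215 101.5 [0.53432439 0.35415028]
215 216.5 [0.53975388 0.07431605]
top pin 15 (array([326, 199], dtype=int32), array([329, 193], dtype=int32)) foot [[ 0.59362565 -0.20188622  0.036     ]] tip [[ 0.60079409 -0.20089567  0.081     ]]
scene pin 26 (array([205, 193], dtype=int32), array([204, 181], dtype=int32)) foot [[ 0.60272467 -0.1982901   0.036     ]] tip [[ 0.60319496 -0.19730375  0.081     ]]
top disc 140.0 ((597.73193359375, -200.58775329589844), 74.13863372802734) ((597.2738647460938, -201.98880004882812), (143.4019012451172, 146.0297393798828), 89.98558807373047)
scene disc 142.0 ((615.4852294921875, -195.12599182128906), 86.6866455078125) ((604.938720703125, -195.58615112304688), (152.70603942871094, 148.8724822998047), 55.64133071899414)
tape [[ 0.38864692 -0.0013203   0.02      ]] oil [[ 0.78739952 -0.01924226  0.16      ]] jar top [[0.64104979 0.32233984 0.155     ]]
```

```bash
python3 - <<'E'
from h import *
from station import r
Y=4.6
f=lambda:r.sense()["contact_force"]
r.grab(10)
x,y=.612,.1735
r.reach([x,y,.33],[180,0,Y])
r.servo_line([x,y,.284],speed=.06); r.wait(.4)
b=f(); s=r.sense();print(s["tcp_pos"],s["orientation"],b,s["opening"],s["clock"])
z=.284
while z>.268:
    z-=.0005; r.servo_line([x,y,z],speed=.006); d=(f()-b)[2]
    if abs(d)>2: print(round(z,5),d,r.sense()["tcp_pos"][2])
    if abs(d)>9: break
r.wait(.3);s=r.sense();print(z,f()-b,s["tcp_pos"],s["clock"])
np.save("b.npy",np.r_[b,z])
E
```

```text
[0.61200761 0.17350333 0.28416235] [-1.79997862e+02 -1.43182702e-02  4.60225826e+00] [0.2134731  0.35657036 0.08252672] 0.0005522537236789106 4.6667
0.275 2.6559962412393023 0.2753818298442454
0.2745 5.509138444450627 0.2754007644391029
0.274 6.483682064034155 0.27541075189160835
0.2735 8.998230205736016 0.27538224225738334
0.273 10.645235006119202 0.2753336679366112
0.27299999999999996 [-5.54813611 -1.63976554  9.487824  ] [0.61182252 0.17347238 0.27533962] 10.4667
```

```bash
python3 - <<'E'
from h import *
from station import r
B=np.load("b.npy");b=B[:3];z=B[3]
f=lambda:r.sense()["contact_force"]-b
p=np.array([.612,.1735]);d=-np.array([np.cos(np.radians(4.4)),np.sin(np.radians(4.4))])
L=0
z-=.0005; r.servo_line([*p,z],speed=.006)
while L<.066:
    L+=.004;q=p+d*L
    F=f()[2]; z+=np.clip((F-12)/5000,-.0005,.0005)
    r.servo_line([*q,z],speed=.02)
    if round(L*1000)%12<4: print(round(L,3),round(z,4),f().round(1))
s=r.sense();print(s["tcp_pos"],f(),s["clock"])
t=s["tcp_pos"]
r.servo_line([t[0],t[1],.283],speed=.02)
r.servo_line([t[0]+.05,t[1],.40],speed=.15)
r.let_go()
S=r.snapshot("top");pickle.dump(S,open("top1.pkl","wb"))
m=mask(S,(150,148,210,250),lambda h:(h[...,1]<60)&(h[...,2]>70));c=big(m);print(rect(ray(S,c,.093)))
cv2.imwrite("pics/t1.png",cv2.resize(S["frame"][130:270,80:260],None,fx=4,fy=4)[:,:,::-1])
E
```

```text
0.012 0.2717 [4.3 0.  8.8]
0.024 0.2707 [ 5.6 -0.4 11.9]
0.036 0.2706 [ 6.5  0.3 11.7]
0.048 0.2706 [ 6.  -0.2 12.1]
0.06 0.2705 [ 5.2  0.2 11. ]
[0.5460589  0.1684332  0.27525702] [ 5.54203432 -0.16619439 11.8282565 ] 16.6667
((568.5873413085938, 189.25390625), (230.30130004882812, 95.88928985595703), 3.9376862049102783)
```

View pics/t1.png

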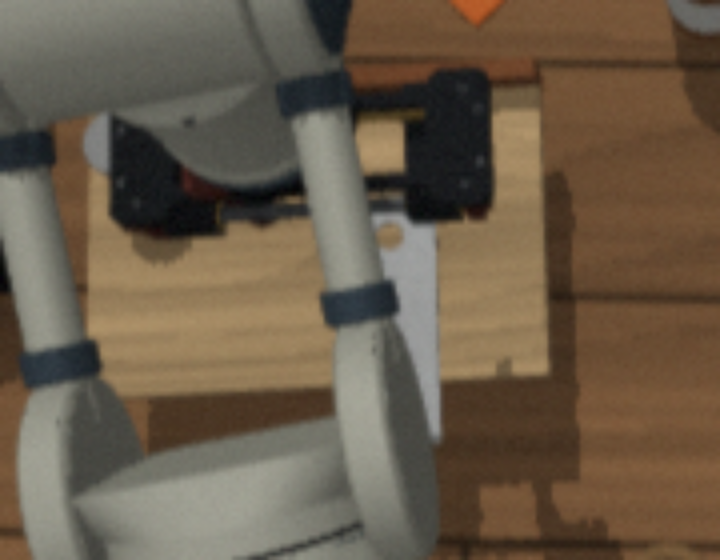

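The arm hides part of the plate, but its front end now sticks out past the edge (crop ~(440,440), edge at ~(440,385)). I'll swing the arm aside and measure again.

```bash
python3 - <<'E'
from h import *
from station import r
r.reach([.35,-.35,.42],[180,0,4.6])
S=r.snapshot("top");pickle.dump(S,open("top1.pkl","wb"));C=r.snapshot("scene");pickle.dump(C,open("scene1.pkl","wb"))
m=mask(S,(150,148,210,250),lambda h:(h[...,1]<60)&(h[...,2]>70));c=big(m);print(rect(ray(S,c,.093)))
m2=np.zeros_like(m);cv2.drawContours(m2,[c.reshape(-1,1,2)],-1,255,-1)
n,l,st,ce=cv2.connectedComponentsWithStats(m2&~m);i=1+st[1:,4].argmax();print("hole",st[i],ray(S,ce[i],.0905))
m=plate_m(C,(305,160,360,222));c=big(m);print(rect(ray(C,c,.093)),r.sense()["clock"])
cv2.imwrite("pics/t2.png",np.hstack([cv2.resize(S["frame"][140:240,90:230],None,fx=3,fy=3),cv2.resize(C["frame"][150:250,290:410],None,fx=3,fy=3)])[:,:,::-1])
E
```

```text
((549.5447998046875, 169.4196319580078), (151.9429473876953, 57.4695930480957), 4.564643859863281)
hole [174 186   7   6  29] [[0.6032039  0.17402785 0.0905    ]]
((554.7861328125, 170.84986877441406), (152.7481231689453, 55.571205139160156), 5.830955982208252) 22.0417
```

View pics/t2.png

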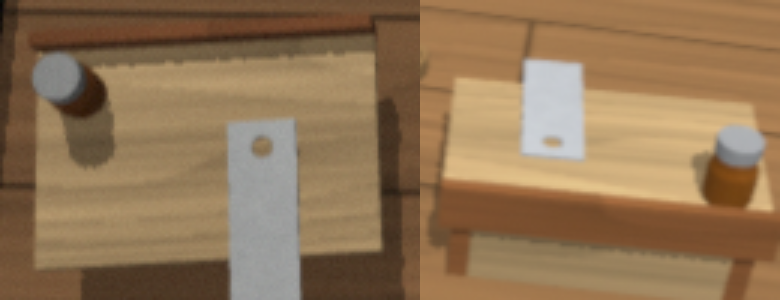

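The plate lies flat and straight with ~37 mm overhang, and the jar hasn't moved. Next I'll grasp it.

```bash
python3 - <<'E'
from h import *
from station import r
Y=4.6;a=np.radians(Y)
g=np.array([.551,.1698])-.061*np.array([np.cos(a),np.sin(a)])
r.reach([*g,.36],[180,0,Y])
r.servo_line([*g,.2545],speed=.06); r.wait(.3)
s=r.sense();b=s["contact_force"];print(s["tcp_pos"],s["contact_force"])
r.grab(30);r.wait(.3);s=r.sense();print(s["opening"],s["gripper_force"],s["contact_force"]-b,s["tcp_pos"])
r.servo_line([*g,.2645],speed=.02)
r.servo_line([*g,.345],speed=.06);r.wait(.3)
s=r.sense();print(s["opening"],s["gripper_force"],s["contact_force"]-b,s["torque"],s["tcp_pos"],s["clock"])
C=r.snapshot("scene");T=r.snapshot("top");pickle.dump((C,T),open("held.pkl","wb"))
cv2.imwrite("pics/h1.png",np.hstack([cv2.resize(C["frame"][100:250,270:420],None,fx=2.6,fy=2.6),cv2.resize(T["frame"][120:270,110:260],None,fx=2.6,fy=2.6)])[:,:,::-1])
E
```

```text
[0.49020344 0.16491759 0.25457797] [-0.07923536 -0.4082324   1.36413062]
0.055315300279634154 29.998467564582825 [ 0.00773816  1.32038326 -1.9339659 ] [0.4901811  0.16490319 0.25447149]
0.05530785663218831 29.998636543750763 [ 0.26566998  0.50015096 -1.66561216] [-0.00041774  0.19682131  0.02669569] [0.49017922 0.16490561 0.34488099] 29.55
```

View pics/h1.png

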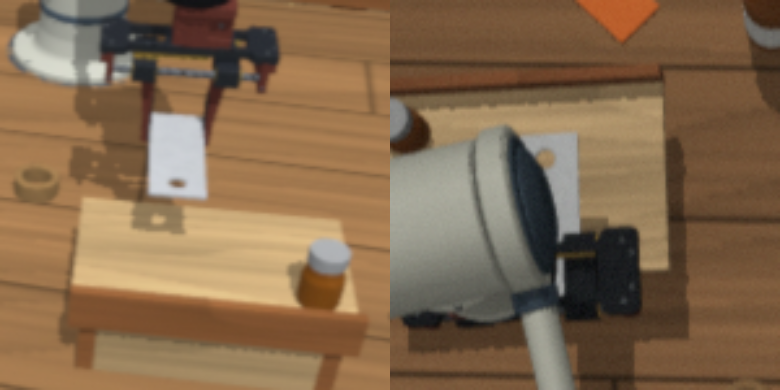

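The plate is held level, hole visible at scene crop (178,182). Next I'll carry it over the stand and compare hole and pin in both views.

```bash
python3 - <<'E'
from h import *
from station import r
Y=4.6;a=np.radians(Y)
g=np.array([.600,-.200])-.114*np.array([np.cos(a),np.sin(a)])
r.servo_line([*g,.345],speed=.12)
r.servo_line([*g,.2645],speed=.06);r.wait(.3)
C=r.snapshot("scene");T=r.snapshot("top");pickle.dump((C,T),open("over.pkl","wb"));print(r.sense()["tcp_pos"],r.sense()["clock"],r.sense()["opening"])
def half(s,x,y):
    w=cv2.resize(s["frame"][y:y+80,x:x+80],(400,400),interpolation=cv2.INTER_CUBIC);return w
cv2.imwrite("pics/o1.png",np.hstack([half(C,165,140),half(T,288,150)])[:,:,::-1])
for n,s in(("C",C),("T",T)):
    print(n,"hole expected px",proj(s,[.6,-.2,.101]),"pin tip",proj(s,[.6,-.2,.081]))
E
```

```text
[ 0.48637762 -0.209143    0.26453435] 34.8083 0.05536741203544939
C hole expected px [[203.40229666 174.66228192]] pin tip [[203.98677383 180.24106686]]
T hole expected px [[330.51408827 191.786481  ]] pin tip [[329.13932749 193.31066711]]
```

View pics/o1.png

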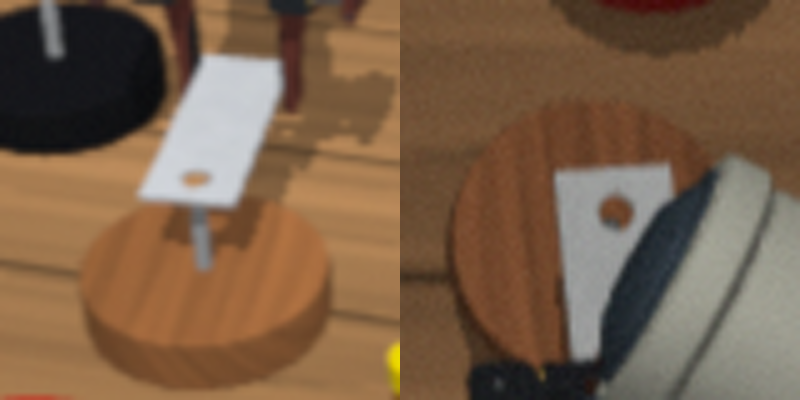

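Scene view has the hole at ~(203.6,175.4) with the pin below it; top view has the hole at ~(330.8,191.8). Both are within a pixel of the expected positions. Next, centroids, comparing the residuals of hole and pin in each camera.

```bash
python3 - <<'E'
from h import *
C,T=pickle.load(open("over.pkl","rb"));T0=pickle.load(open("top0.pkl","rb"));S0=pickle.load(open("scene0.pkl","rb"))
def sat_centroid(s,roi,hole):
    # weighted centroid of saturation contrast (hole: saturated on white; pin: grey on wood)
    x0,y0,x1,y1=roi;h=cv2.cvtColor(s["frame"],cv2.COLOR_RGB2HSV)[y0:y1,x0:x1,1].astype(float)
    w=np.clip(h-40,0,None) if hole else np.clip(np.median(h)-30-h,0,None)
    Yg,Xg=np.mgrid[y0:y1,x0:x1];return np.array([(w*Xg).sum(),(w*Yg).sum()])/w.sum(),w
for n,s,roi in(("C",C,(199,172,209,180)),("T",T,(326,187,336,197))):
    c,w=sat_centroid(s,roi,True);print(n,"hole",c,"w",w.astype(int).tolist() if 0 else "", ray(s,c,.1015)[0])
for n,s,roi in(("C",S0,(198,174,213,200)),("T",T0,(318,184,340,206))):
    c,w=sat_centroid(s,roi,False);print(n,"pin",c,ray(s,c,.0585)[0]);print(w.astype(int))
E
```

```text
C hole [203.57522124 175.49336283] w  [ 0.60443831 -0.19786839  0.1015    ]
T hole [330.85045258 191.75560803] w  [ 0.59999388 -0.20072423  0.1015    ]
C pin [204.82861369 186.91103128] [ 0.60233461 -0.19856625  0.0585    ]
[[  0   0   0   0   0   0   0   0   0   0   0   0   0   0   0]
 [  0   0   0   0   0   0   0   0   0   0   0   0   0   0   0]
 [  0   0   0   0   0   0   0   0   0   0   0   0   0   0   0]
 [  0   0   0   0   0   0   0   0   0   0   0   0   0   0   0]
 [  0   0   0   0   0   0   0   0   0   0   0   0   0   0   0]
 [  0   0   0   0   0   0   0   0   0   0   0   0   0   0   0]
 [  0   0   0   0   0   8  34  13   0   0   0   0   0   0   0]
 [  0   0   0   0   0  55 102  73   8   0   0   0   0   0   0]
 [  0   0   0   0   0  71 125 116  48   0   0   0   0   0   0]
 [  0   0   0   0   0  72 125 125  61   0   0   0   0   0   0]
 [  0   0   0   0   0  72 125 125  67   0   0   0   0   0   0]
 [  0   0   0   0   0  64 123 123  77   0   0   0   0   0   0]
 [  0   0   0   0   0  55 125 121  92   8   0   0   0   0   0]
 [  0   0   0   0   0  40 112 123 105  21   0   0   0   0
[... 2181 characters left out ...]
4  63   0   0   0   0   0   0
    0   0   0   0]
 [  0   0   0   0   0   0   0   0  41  73  45   2   0   0   0   0   0   0
    0   0   0   0]
 [  0   0   0   0   0   0   0   0   0   0   0   0   0   0   0   0   0   0
    0   0   0   0]
 [  0   0   0   0   0   0   0   0   0   0   0   0   0   0   0   0   0   0
    0   0   0   0]
 [  0   0   0   0   0   0   0   0   0   0   0   0   0   0   0   0   0   0
    0   0   0   0]
 [  0   0   0   0   0   0   0   0   0   0   0   0   0   0   0   0   0   0
    0   0   0   0]
 [  0   0   0   0   0   0   0   0   0   0   0   0   0   0   0   0   0   0
    0   0   0   0]
 [  0   0   0   0   0   0   0   0   0   0   0   0   0   0   0   0   0   0
    0   0   0   0]]
```

Both cameras agree that the hole must move about (-2.5,-0.8) mm. I'll shift it and lower with force monitoring.

```bash
python3 - <<'E'
from h import *
from station import r
Y=4.6;a=np.radians(Y)
g=np.array([.5975,-.2008])-.114*np.array([np.cos(a),np.sin(a)])
r.servo_line([*g,.2645],speed=.02);r.wait(.3)
b=r.sense()["contact_force"];off=.1645;z=.2645
log=[]
while z>off+.034:
    st=.002 if z>off+.0405 else .0005
    z-=st;r.servo_line([*g,z],speed=.012 if st>.001 else .006)
    F=r.sense()["contact_force"]-b;log.append((round(z-off,4),F.round(1).tolist()))
    if abs(F[2])>4 or np.hypot(*F[:2])>5: print("contact");break
print(log[-12:],r.sense()["tcp_pos"],r.sense()["clock"]);np.save("p.npy",np.r_[g,z,b])
C=r.snapshot("scene");cv2.imwrite("pics/d1.png",cv2.resize(C["frame"][130:230,150:250],None,fx=5,fy=5)[:,:,::-1])
E
```

```text
contact
[(0.0395, [0.6, -0.7, 0.2]), (0.039, [0.4, -0.7, -1.0]), (0.0385, [-0.1, -0.5, -1.5]), (0.038, [1.5, 0.2, -0.0]), (0.0375, [1.2, -0.5, -1.1]), (0.037, [0.3, 0.6, 0.2]), (0.0365, [1.0, 0.4, -0.6]), (0.036, [0.3, -0.4, -0.3]), (0.0355, [0.5, -0.5, 0.9]), (0.035, [-0.5, 0.6, 1.7]), (0.0345, [-2.1, -0.3, 3.7]), (0.034, [-1.4, 0.4, 4.9])] [ 0.48389435 -0.2099821   0.19873365] 47.8917
```

View pics/d1.png

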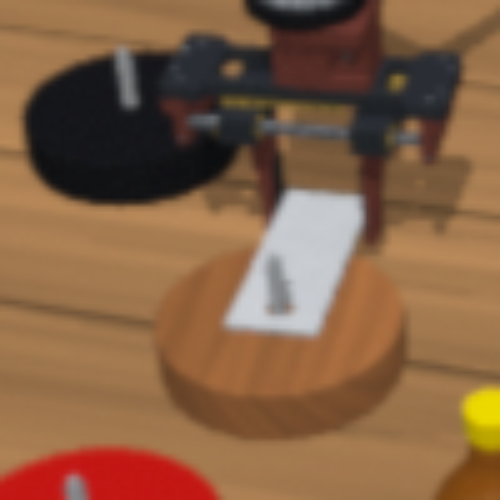

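The pin stands through the hole and the plate rests on the base. I'll release and retreat.

```bash
python3 - <<'E'
from h import *
from station import r
p=np.load("p.npy");g=p[:2];off=.1645
r.servo_line([*g,off+.035],speed=.006);r.let_go();r.wait(.4);print(r.sense()["opening"],r.sense()["gripper_force"])
r.servo_line([*g,.30],speed=.05);r.servo_line([*g,.38],speed=.1)
r.reach([.40,.05,.42],[180,0,4.6]);r.wait(.3)
C=r.snapshot("scene");T=r.snapshot("top");print(r.sense()["clock"])
cv2.imwrite("pics/e1.png",np.hstack([cv2.resize(C["frame"][130:230,150:250],(400,400)),cv2.resize(T["frame"][150:250,280:380],(400,400))])[:,:,::-1])
E
```

```text
0.0876929495279842 0.0
53.9167
```

View pics/e1.png

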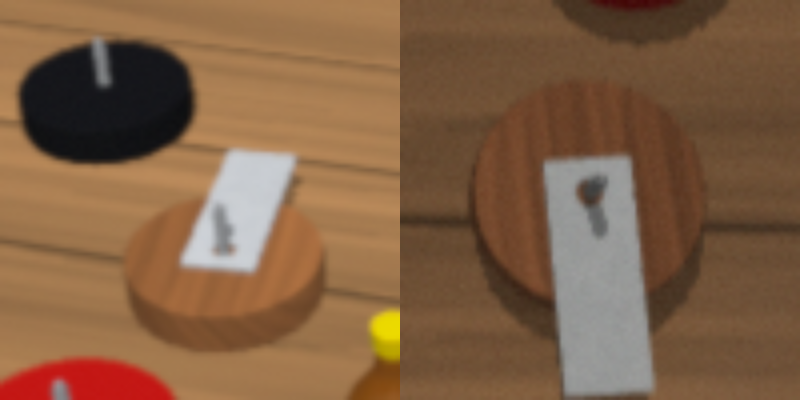

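The plate lies flat on the stand with the pin through its hole (top crop ~(590,190)), and the arm is clear.

```bash
python3 -c "
from station import r
print(r.hand_in())"
```

```text
the job is handed in; nothing more can be done
None
```

The job is handed in at about 54 s of the 72 s limit: in the last pictures the plate lies flat on the stand with the pin through its hole, released and with the arm clear; the judge's verdict was not shown.

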